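# Index the lens carousel and show the long barrel to the inspection camera

## Robot

A 6-joint arm with a two-finger parallel gripper is mounted at the origin on the work surface. World frame = base frame: x ahead of the robot, y to its left, z up, the work surface at z = 0. Lengths are in mm, angles in degrees, forces in N, time in s.
With the tool pointing down it reaches from about 350 to 850 mm from the base axis. Payload 8.1 kg.
Tool frame: the origin (TCP) lies at the very end of the fingers, on their centre line; the grasp point (between the pads) lies 19 mm behind it (tcp_to_grasp is the distance from the TCP to the grasp point, in mm); z points along the fingers, x is the direction in which the jaws open and shut, and the axes are right-handed (so a half turn about z gives the same grasp; the last joint's range is limited). The gripper opens to 85 mm and grips with 20 to 120 N. Pads are 22 mm wide; open, the fingers measure 114 mm over their backs; the gripper's body (76 mm by 85 mm) begins 54 mm behind the grasp point. The pads swing forward as they close: fully open they stand 13 mm farther back than shut.
Start: joints at [65.925, 7.471, 85.268, -0, 87.261, -4.893], TCP at [197.127, 566.698, 231.292] pointing down, gripper open.
Joint ranges: [-169.43, 169.43], [-51.17, 129.36], [1.28, 143.12], [-76.62, 256.62], [0, 156.53], [-152.29, 152.29]. Speed limits (degrees/s): [136.94, 136.94, 159.86, 180, 180, 180].

## Interface

Orientations are given as [roll, pitch, yaw] about the fixed x, y, z axes, in that order (R = Rz(yaw) Ry(pitch) Rx(roll)).
In Python, from bench import * gives the robot as it stands. The module is installed in compiled form; this text tells all that it offers.
- The arm moves only by the tool apply_moves, never from a script. Its argument "targets" is text: rows parted by semicolons, each of 7 numbers parted by spaces: the turn, a rotation vector about the tool's x, y, z in rad, then the shift along the tool's x, y, z in cm, then the finger opening in cm, from 0 to 8.54. A call has exactly 5 rows; each row is the pose to reach, as a shift and turn from the pose commanded when the call began, along the tool's axes at that moment; what a row does not reach only later rows make up. A row lasts 1/10 s, in which the tool goes at most 50 mm and 8.59 degrees, less where a joint would pass 70% of its speed; a pose out of reach is approached as far as the arm can. A call with a gripper value outside its range is refused whole. The fingers move at their own pace and stop on an object; "force" is the grip in N (left out, the last holds). Time passes only in rows, so rows that repeat a pose let the fingers close, or fill a call up. It gives the time, the measured TCP pose, the force and the opening at its end, in the units of the state.
- sense(): the state, without advancing time (a new reading comes with each control period).
- snapshot(name): name is "scene" or "top"; returns the picture (384x512x3 uint8, red, green, blue); there is no depth.
- camera_model(name): a dict with "fx", "fy", "cx", "cy" (pixels), "position" and "attitude" of the camera in the world. Camera axes: x right, y up, looking along -z (the intrinsics and any distortion apply to the point x, -y, -z); pixel columns grow to the right and rows downward; lengths in mm; the calibration is good to about 2 mm. A picture is of the moment at which its call begins. camera_model takes no time and is no camera call.
- hand_in(): hands the job in, once; it reports no verdict.
Trained networks look in the newest picture that a camera, given by its name, has taken for a name from the list of things; names that differ only in an ending like _2 or _b are one class to them, and where a whole thing is asked for, a point or a joint stands for the part that bears it (a point fixed in the world has none). Each returns a list of dicts, best first, with "confidence" (0 to 1); they miss things now and then, are a little off and sometimes report something else, mostly with a low value. They report only what shows in the picture. A call takes as long as a camera call. They do not tell look-alikes from the thing itself.
- recognise(camera, query): "at" ([row, column] in pixels, amid what is visible of it).
- place_of(camera, query): "at" ([row, column] in pixels: a listed point, or the origin of a listed thing).
The state is a dict: "time": time; "joint_pos": joint angles; "qd": joint speeds; "joint_efforts": joint torques, N m; "tool_pos": TCP position; "tcp_rot": TCP orientation; "ft_force": force on the tool from outside, world axes, zero at the start; "wrist_torque": the same for the moment, N m; "finger_gap": finger opening in mm.
Only numpy, scipy, OpenCV 4.12 (cv2) and the standard library are available. Lean on these libraries where they do the work, as an engineer would, in place of code of your own. Each camera call takes 0.05 s, during which the arm holds its last target. There are 200 camera calls.

## Task

Turn the lens carousel one click counter-clockwise by its black knob, so that the long lens barrel comes out from under the cardboard hood; then lift that barrel out of its cradle and hold it up to the cardboard-bodied inspection camera on the tripod: level, in line with the camera's lens and at its height, the wide front end facing the camera and about 10 cm from it. Finish holding the barrel still in the air there, do not put it down or let go; leave the other barrels in their cradles, do not touch the camera, and do not disturb the other things on the table.

Things in the scene. Friction and masses are not known exactly. Their poses are not given: they have to be found in the camera images.
- carousel (a joint): Rotary lens carousel: white disc 320 mm across, top 30 mm above the table, vertical axis. 0 = first detent (start), 1.047 rad (60 degrees) = next detent; grows counter-clockwise seen from above; it stops firmly at both. An over-centre spring holds it in either with about 0.15 N m, fading to none half-way; past half-way it draws the disc on into the other detent. Its place and yaw differ each time
- hood (a point): Middle of the top of the small cardboard hood, fixed beside the disc, over the long barrel's place at the start: roof from 95 to 190 mm off the disc's axis, 76 mm wide, its top 124 mm above the table, on two thin legs outside the disc; open at the sides, so that the barrels pass below it as the disc turns
- knob_grip (a point): Middle of the carousel's black bar-shaped knob, on the disc's axis (the turning centre), 120 mm above the table. The bar is 60 mm long along this point's own x axis, 16 mm thick (y) and 40 mm high (100 to 140 mm above the table) on a 22 mm shaft; it turns with the disc
- long_barrel_mid (a point): Middle of the long black lens barrel's tube (loose, 0.12 to 0.26 kg), on its axis, which is x: tube 36 mm across, from -40 to +40 mm; wider front end 46 mm across, from +40 to +52 mm. Lies level, 63.5 mm above the table, front outwards from the disc's axis, in two V-saddles 33 mm either side of the middle: 58 mm of tube between them is free to grip from above, 33 mm above the disc
- long_barrel_front (a point): Centre of the front face of the long barrel, 52 mm from its middle, same axes
- long_cradle (a point): Point of the carousel where the middle of the long barrel lies in its cradle, 115 mm from the disc's axis
- short_barrel_mid (a point): Middle of the short black barrel, 36 mm across and 60 mm long, in the open place in front at the start (60 degrees counter-clockwise from the long one); stays in its cradle
- short_cradle (a point): Point of the carousel where the middle of the short barrel lies in its cradle
- thin_barrel_mid (a point): Middle of the thin black barrel, 30 mm across and 56 mm long, 60 degrees farther counter-clockwise; stays in its cradle
- thin_cradle (a point): Point of the carousel where the middle of the thin barrel lies in its cradle
- camera: Inspection camera, fixed: cardboard body 80 x 80 mm in section, 150 mm long, on a dark mini tripod (feet 75 mm about a point 85 mm behind the front). Origin on the table under its front face; it looks level along -x; z up. Lens axis 200 mm, body top 240 mm above the table. A white paper card with a black cross lies on the table below the focus point. Its place and yaw differ each time
- focus (a point): Point in the air on the camera's lens axis, 150 mm in front of the camera's front face and 200 mm above the table: the middle of the long barrel belongs here (its front face is then 98 mm from the camera), the barrel's x axis along this point's x axis (towards the camera)
- tape: Cardboard tape roll standing flat, 90 mm across, 48 mm high; bystander
- gimbal: Grey phone gimbal lying down, 155 mm long along x, 32 mm high; bystander
- screwdriver: Screwdriver lying along x; bystander
- carton: Small closed cardboard box 80 x 60 x 50 mm; bystander
- lens_cap: Black lens cap 60 mm across, 12 mm high, lying flat; bystander
There are look-alikes about, which are no part of the job. What is shaped like the part that bears short_barrel_mid but pink, red or yellow is not meant.

How it is judged (in metres and radians):
On the way, in this order (a step that is already met when the one before it is completed fails the run):
1. the carousel has been turned to its next detent with the long barrel still lying in its cradle (value of joint carousel between 0.967198 and 1.1272 rad and velocity of joint carousel between -0.1 and 0.1 rad/s and distance between long_barrel_mid and long_cradle below 0.015 m), for 0.3 s.
2. the long barrel has been lifted clear of the carousel in the fingers (height (world z) of long_barrel_mid above 0.11 m and contact force between long_barrel and the fingers above 1 N), for 0.2 s.
At the end, for the whole second after the job is handed in: Long barrel held still in the air by the fingers: middle within 18 mm of the camera axis sideways and in height, 125 to 175 mm in front of the camera, axis within 10 degrees of it, front towards it; carousel within 0.08 rad of the second detent, other barrels within 15 mm of their cradles (x of long_barrel_mid in the frame of camera between -0.175 and -0.125 m and y of long_barrel_mid in the frame of camera between -0.018 and 0.018 m and height (world z) of long_barrel_mid between 0.182 and 0.218 m and x of long_barrel_front in the frame of camera between -0.125 and -0.07 m and angle between the x axis of long_barrel_mid and the x axis of camera, either way round below 0.17 rad and contact force between long_barrel and the fingers above 1 N and contact force between long_barrel and camera below 0.1 N and linear speed of long_barrel below 0.02 m/s and angular speed of long_barrel below 0.2 rad/s and value of joint carousel between 0.967198 and 1.1272 rad and distance between short_barrel_mid and short_cradle below 0.015 m and distance between thin_barrel_mid and thin_cradle below 0.015 m); the arm keeps its last pose, push and grip.
It fails at once if the camera is touched (contact force between camera and anything else above 0.5 N).
It fails at once if a bystander on the table is moved by more than 30 mm (distance of any of tape, gimbal, screwdriver, carton, lens_cap from where it was at the start of the episode above 0.03 m).
It fails at once if the short or the thin barrel is knocked out of its cradle (distance between short_barrel_mid and short_cradle above 0.025 m or distance between thin_barrel_mid and thin_cradle above 0.025 m).
It also fails if it takes over 51 s, if anything falls off the work surface, if the arm or the gripper's body presses on something with over 40 N, if the wrist force passes 120 N, or if a joint passes its speed limit or range.

## Working session

There is one attempt and no reset: what is moved stays moved. The work goes in short steps, Python scripts to look and compute and a tool call to move; the robot and the scene stay as the last step left them, time stands still between calls to the robot, and variables do not carry over. Pictures are saved under pics/ and viewed, about 8 in all and at most 12, crops included, and the job is handed in when it is done.

Besides the shell and the picture viewer there is one more tool, called after "Emit:" as name(argument=value, ...) on one line, values as JSON. apply_moves: Moves the arm, as the interface text tells. Its arguments: {"type":"object","properties":{"targets":{"type":"string"},"force":{"type":"number"}},"required":["targets"]}

```bash
mkdir -p pics; cat > h.py <<'E'
from bench import *
import numpy as np, cv2
from scipy.spatial.transform import Rotation as R
def ray(cam,at):
    m=camera_model(cam); 
    d=np.array([(at[1]-m['cx'])/m['fx'],-(at[0]-m['cy'])/m['fy'],-1.])
    A=np.array(m['attitude'],float)
    Rm=A if A.shape==(3,3) else R.from_euler('xyz',A,degrees=True).as_matrix()
    return np.array(m['position'],float),Rm@d
def atz(cam,at,z):
    p,d=ray(cam,at); return p+d*(z-p[2])/d[2]
def proj(cam,P):
    m=camera_model(cam);A=np.array(m['attitude'],float)
    Rm=A if A.shape==(3,3) else R.from_euler('xyz',A,degrees=True).as_matrix()
    c=Rm.T@(np.array(P,float)-np.array(m['position'],float))
    return np.array([m['cy']-m['fy']*c[1]/-c[2], m['cx']+m['fx']*c[0]/-c[2]])
E
python3 - <<'E'
from h import *
for c in ('top','scene'):
    print(c,camera_model(c))
    im=snapshot(c); cv2.imwrite(f'pics/{c}0.png',im[:,:,::-1])
H=dict(hood=124,knob_grip=120,long_barrel_mid=63.5,long_barrel_front=63.5,short_barrel_mid=63.5,thin_barrel_mid=60,camera=0,focus=200,tape=0,gimbal=0,screwdriver=0,carton=0,lens_cap=0)
for q,z in H.items():
    for c in ('top','scene'):
        for r in place_of(c,q)[:3]: print(q,c,np.round(r['at']),round(r['confidence'],2),atz(c,r['at'],z).round(0))
print(sense())
E
```

```text
top {'fx': 451.8701449667274, 'fy': 451.8701449667274, 'cx': 252.3113983598394, 'cy': 187.4380692875203, 'position': array([ 378.56805996,  -26.81660476, 1486.80019933]), 'attitude': array([  8.01474321,   1.6033441 , -90.40354957])}
scene {'fx': 365.21567994337215, 'fy': 365.21567994337215, 'cx': 257.1975483593083, 'cy': 188.73721538245653, 'position': array([1437.35108118, -291.83336408,  752.11429058]), 'attitude': array([ 5.76135462e+01, -1.31157565e-02,  7.23108854e+01])}
hood top [163. 333.] 0.71 [ 644. -237.  124.]
hood scene [230. 187.] 0.59 [ 635. -237.  124.]
hood scene [208. 386.] 0.28 [714. 339. 124.]
knob_grip top [210. 316.] 0.69 [ 500. -183.  120.]
knob_grip top [180. 323.] 0.57 [ 592. -205.  120.]
knob_grip scene [200. 194.] 0.96 [ 489. -194.  120.]
knob_grip scene [227. 221.] 0.65 [ 645. -145.  120.]
long_barrel_mid top [272. 152.] 0.74 [316. 328.  64.]
long_barrel_mid top [178. 324.] 0.62 [ 607. -217.   64.]
long_barrel_front scene [250. 188.] 0.54 [ 646. -242.   64.]
short_barrel_mid top [242. 204.] 0.68 [410. 164.  64.]
short_barrel_mid top [198. 215.] 0.55 [545. 
[... 1333 characters left out ...]
176. 318.] 0.69 [292. 332.   0.]
{'time': 1.4, 'joint_pos': array([ 6.59245037e+01,  7.47232697e+00,  8.52666812e+01,  1.57191123e-03,
        8.72623170e+01, -4.89371430e+00]), 'qd': array([ 0.06078411, -0.07095857,  0.02164446,  0.08533627,  0.08487071,
        0.03954938]), 'joint_efforts': array([-2.20727270e-03, -5.69316459e+01, -5.00842166e+01, -4.41852790e-04,
        1.51587701e-03, -1.35243548e-05]), 'tool_pos': array([197.11797008, 566.70197886, 231.29084633]), 'tcp_rot': array([-1.79998323e+02,  1.18638714e-03,  7.08181429e+01]), 'ft_force': array([ 0.23154648,  0.16479647, -0.21485352]), 'wrist_torque': array([0.00214563, 0.00287688, 0.01591692]), 'finger_gap': 85.21746223006407}
```

```bash
python3 - <<'E'
import cv2,numpy as np
a=cv2.imread('pics/top0.png')
b=cv2.resize(a[110:290,90:410],None,fx=2.5,fy=2.5,interpolation=3);cv2.imwrite('pics/t1.png',b)
a=cv2.imread('pics/scene0.png')
b=cv2.resize(a[140:300,90:430],None,fx=2.3,fy=2.3,interpolation=3);cv2.imwrite('pics/s1.png',b)
E
```

```text
(no output)
```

View pics/t1.png

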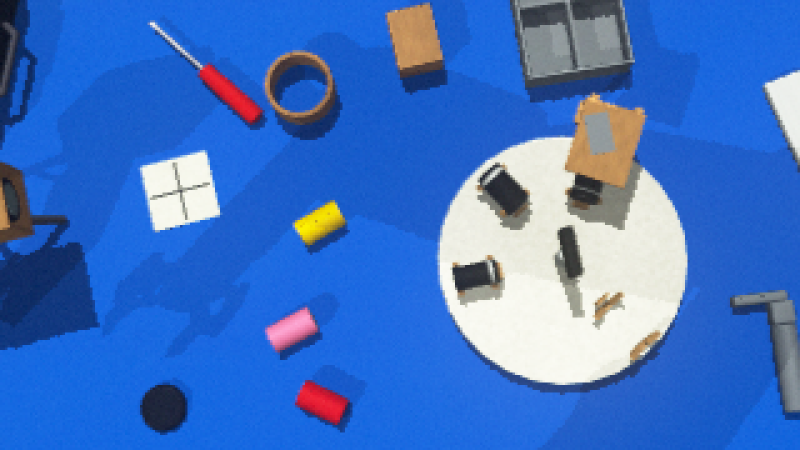

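View pics/s1.png

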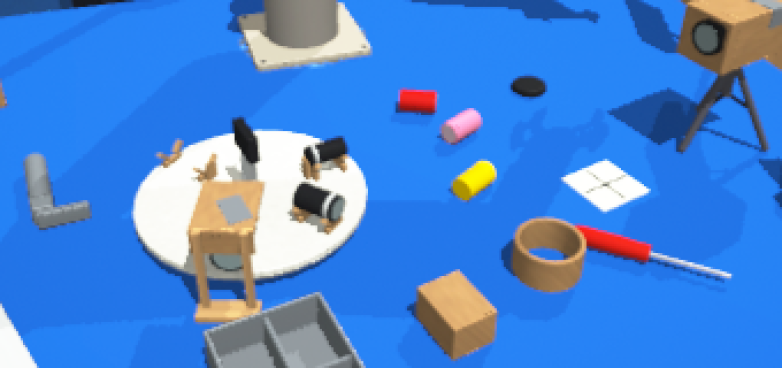

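The pictures show the disc (crop 563,260) with its knob (569,252), hood and grey tray. The short barrel is at (502,190), the thin barrel at (477,275), the cross card at (180,190), and there are pink, red and yellow decoys. Now I'll measure geometrically.

```bash
python3 - <<'E'
from h import *
im=cv2.imread('pics/top0.png'); hsv=cv2.cvtColor(im,cv2.COLOR_BGR2HSV)
w=((hsv[:,:,1]<70)&(hsv[:,:,2]>120)).astype(np.uint8)
n,l,s,c=cv2.connectedComponentsWithStats(w)
for i in np.argsort(-s[1:,4])[:6]+1: print(s[i],c[i].round(1))
# disc
i=[k for k in range(1,n) if s[k,0]<315<s[k,0]+s[k,2] and s[k,1]<214<s[k,1]+s[k,3] and s[k,4]>3000][0]
cn=max(cv2.findContours((l==i).astype(np.uint8),0,1)[0],key=len)
h=cv2.convexHull(cn)[:,0,:]
P=np.array([atz('top',(v,u),30)[:2] for u,v in h])
from scipy.optimize import least_squares
r=least_squares(lambda q:np.hypot(*(P-q[:2]).T)-q[2],[520,-190,160],loss='soft_l1',f_scale=2)
print('disc',r.x); C=r.x[:2]
# knob: dark pixels near
dark=(im.max(2)<70).astype(np.uint8); n,l,s,c=cv2.connectedComponentsWithStats(dark)
for k in range(1,n):
    if s[k,4]>25 and 255<c[k][0]<365 and 150<c[k][1]<270:
        ys,xs=np.where(l==k); z=140 if np.hypot(c[k][0]-317,c[k][1]-211)<12 else 75
        Q=np.array([atz('top',(y,x),z)[:2] for y,x in zip(ys,xs)]); m=Q.mean(0)
        u,S,V=np.linalg.svd(Q-m); print('dark',s[k],m.round(1),S/np.sqrt(len(Q))*3.46,'axis',np.degrees(np.arctan2(V[0,1],V[0,0])).round(1),'from C',(m-C).round(1),np.degrees(np.arctan2(*(m-C)[::-1])).round(1))
# predicted
for nm,at,z in (('hood',(163,333),124),('short',(185,288),63.5),('thin',(218,276),60)):
    d=atz('top',at,z)[:2]-C; print(nm,np.hypot(*d),np.degrees(np.arctan2(d[1],d[0])))
# card
n,l,s,c=cv2.connectedComponentsWithStats(w)
m=np.zeros_like(w); m[160:210,140:182]=w[160:210,140:182]; m=cv2.morphologyEx(m,cv2.MORPH_CLOSE,np.ones((5,5)))
cn=max(cv2.findContours(m,0,1)[0],key=cv2.contourArea); (u,v),sz,a=cv2.minAreaRect(cn)
B=np.array([atz('top',(y,x),0)[:2] for x,y in cv2.boxPoints(((u,v),sz,a))])
print('card',B.mean(0),[(np.linalg.norm(e).round(1),np.degrees(np.arctan2(e[1],e[0])).round(1)) for e in np.roll(B,-1,0)-B])
for c_ in('top','scene'):
  for nm in ('camera',):
    print(c_,[(r['at'],r['confidence']) for r in recognise(c_,nm)[:2]])
E
```

```text
[    0    18   466   105 24790] [202.5  52.9]
[ 265  165  100   99 6555] [314.9 217.2]
[ 396   92  116  216 4812] [450.7 181.2]
[ 220  333   74   51 1899] [255.8 353.7]
[ 293   79   51   63 1501] [316.6 114.5]
[   0  342   82   42 1160] [ 30.8 367.7]
disc [ 498.12799422 -186.81541013  159.17911304]
dark [284 178  17  18 157] [ 578.8 -114.4] [47.08442978 33.3394015 ] axis -140.3 from C [80.6 72.4] 41.9
dark [318 180  13  12  99] [ 581.1 -214.5] [33.91789396 33.50151535] axis -153.6 from C [ 83.  -27.7] -18.5
dark [314 201   8  20 102] [ 497.  -183.9] [57.32933512 15.41779099] axis -170.2 from C [-1.1  2.9] 110.6
dark [271 215  15  11 119] [474.2 -68.5] [42.03007594 27.56563998] axis 97.6 from C [-23.9 118.3] 101.4
hood 153.80145773575182 -19.090229121622784
short 122.14101927108511 44.05690742875654
thin 125.52761291349951 97.55603661954542
card [596.75243701 316.76391726] [(np.float64(91.9), np.float64(-76.4)), (np.float64(88.4), np.float64(-165.2)), (np.float64(91.2), np.float64(103.6)), (np.float64(88.4), np.float64(15.3))]
top [([197.9, 80.6], 0.79), ([218.2, 314.0], 0.41)]
scene [([162.0, 405.3], 0.92)]
```

```bash
cat >> h.py <<'E'
def plan(goal,yaw,n,start=None):
    """straight path in n calls; prints row (rotz, shift cm) in the tool frame of each call; tool stays pointing down"""
    if start is None:
        s=sense(); p=np.array(s['tool_pos']);y=s['tcp_rot'][2]; print('now',p.round(1),np.round(s['tcp_rot'],2),round(s['time'],2),s['finger_gap'].round(1),s['ft_force'].round(1))
    else: p,y=start
    d=(np.array(goal,float)-p)/n; dy=((yaw-y) if abs(yaw-y)<180 else (yaw-y+180)%360-180)/n
    for k in range(n):
        t=R.from_euler('xyz',[180,0,y+dy*k],degrees=True).as_matrix().T@d
        print('0 0 %.3f %.2f %.2f %.2f'%(-np.radians(dy),*t/10))
    return np.array(goal,float),yaw
E
python3 - <<'E'
from h import *
a=plan([498,-186,215],-80.2,4)
plan([498,-186,106],-80.2,1,a)
E
```

```text
Traceback (most recent call last):
  File "h.py", line 20, in plan
    s=sense(); p=np.array(s['tool_pos']);y=s['tcp_rot'][2]; print('now',p.round(1),np.round(s['tcp_rot'],2),round(s['time'],2),s['finger_gap'].round(1),s['ft_force'].round(1))
                                                                                                                               ^^^^^^^^^^^^^^^^^^^^^
AttributeError: 'float' object has no attribute 'round'
```

```bash
sed -i "s/s\['finger_gap'\].round(1)/round(s['finger_gap'],1)/" h.py
python3 - <<'E'
from h import *
a=plan([498,-186,215],-80.2,4)
plan([498,-186,106],-80.2,1,a)
E
```

```text
now [197.1 566.7 231.3] [-180.      0.     70.82] 1.5 85.5 [ 0.3  0.7 -0.4]
0 0 0.659 -15.30 13.29 0.41
0 0 0.659 -3.96 19.87 0.41
0 0 0.659 9.04 18.14 0.41
0 0 0.659 18.25 8.81 0.41
0 0 -0.000 0.00 -0.00 10.90
```

Emit:
apply_moves(targets="0 0 0.659 -15.30 13.29 0.41 7;0 0 0.659 -15.30 13.29 0.41 7;0 0 0.659 -15.30 13.29 0.41 7;0 0 0.659 -15.30 13.29 0.41 7;0 0 0.659 -15.30 13.29 0.41 7", force=40)

```text
time: 2.0
tool_pos: [274.0, 374.3, 226.9]
tcp_rot: [179.9, 0.0, 32.5]
ft_force: [-0.1, 1.2, -0.1]
finger_gap: 69.7
```

Emit:
apply_moves(targets="0 0 0.659 -3.96 19.87 0.41 7;0 0 0.659 -3.96 19.87 0.41 7;0 0 0.659 -3.96 19.87 0.41 7;0 0 0.659 -3.96 19.87 0.41 7;0 0 0.659 -3.96 19.87 0.41 7")

```text
time: 2.5
tool_pos: [349.5, 185.5, 223.3]
tcp_rot: [179.9, -0.1, -5.4]
ft_force: [0.9, 0.5, 0.7]
finger_gap: 69.9
```

Emit:
apply_moves(targets="0 0 0.659 9.04 18.14 0.41 7;0 0 0.659 9.04 18.14 0.41 7;0 0 0.659 9.04 18.14 0.41 7;0 0 0.659 9.04 18.14 0.41 7;0 0 0.659 9.04 18.14 0.41 7")

```text
time: 3.0
tool_pos: [424.0, -3.0, 219.1]
tcp_rot: [179.9, -0.1, -43.1]
ft_force: [-0.5, 1.7, -0.2]
finger_gap: 69.7
```

Emit:
apply_moves(targets="0 0 0.659 18.25 8.81 0.41 7;0 0 0.659 18.25 8.81 0.41 7;0 0 0.659 18.25 8.81 0.41 7;0 0 0.659 18.25 8.81 0.41 7;0 0 0.659 18.25 8.81 0.41 7")

```text
time: 3.5
tool_pos: [498.5, -190.9, 213.7]
tcp_rot: [179.9, -0.0, -80.8]
ft_force: [-0.1, 1.0, -0.7]
finger_gap: 69.8
```

```bash
python3 - <<'E'
from h import *
for c in('scene','top'):
    im=snapshot(c)
    a=im[130:290,120:320] if c=='scene' else im[150:270,250:390]
    cv2.imwrite(f'pics/{c}2.png',cv2.resize(a[:,:,::-1],(390,312),interpolation=3))
a=np.hstack([cv2.imread('pics/scene2.png'),cv2.imread('pics/top2.png')]);cv2.imwrite('pics/c2.png',a)
plan([498,-186,106],-80.2,1)
E
```

```text
now [ 497.9 -187.3  214.2] [ 1.7994e+02  5.0000e-02 -8.0400e+01] 3.6 69.9 [-0.1  0.2  0.4]
0 0 -0.004 -0.13 -0.04 10.82
```

View pics/c2.png

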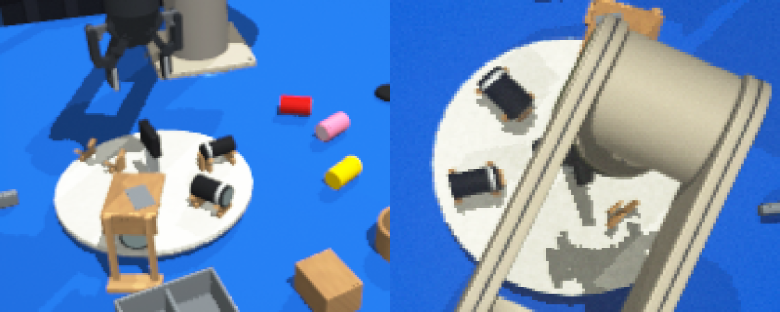

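The gripper is above the knob with its jaws across the bar, so I descend.

Emit:
apply_moves(targets="0 0 0 0 0 4 7;0 0 0 0 0 7 7;0 0 0 0 0 9 7;0 0 0 0 0 10.8 7;0 0 0 0 0 10.8 7")

```text
time: 4.1
tool_pos: [496.0, -183.9, 104.3]
tcp_rot: [179.8, 0.2, -80.0]
ft_force: [0.0, 0.5, -0.4]
finger_gap: 69.9
```

Emit:
apply_moves(targets="0 0 0 0 0 0 2.5;0 0 0 0 0 0 2;0 0 0 0 0 0 1;0 0 0 0 0 0 1;0 0 0 0 0 0 1", force=50)

```text
time: 4.6
tool_pos: [498.7, -186.2, 108.3]
tcp_rot: [-179.9, -0.1, -80.2]
ft_force: [-1.7, 1.7, 6.7]
finger_gap: 15.4
```

Emit:
apply_moves(targets="0 0 -0.05 0 0 0 1;0 0 -0.12 0 0 0 1;0 0 -0.2 0 0 0 1;0 0 -0.28 0 0 0 1;0 0 -0.36 0 0 0 1")

```text
time: 5.1
tool_pos: [498.9, -186.2, 108.3]
tcp_rot: [-179.9, -0.1, -59.4]
ft_force: [0.6, 1.6, 5.8]
finger_gap: 15.6
```

Emit:
apply_moves(targets="0 0 -0.08 0 0 0 1;0 0 -0.16 0 0 0 1;0 0 -0.24 0 0 0 1;0 0 -0.32 0 0 0 1;0 0 -0.4 0 0 0 1")

```text
time: 5.6
tool_pos: [499.0, -186.2, 108.4]
tcp_rot: [-179.9, -0.1, -36.5]
ft_force: [0.3, 0.5, 6.1]
finger_gap: 15.5
```

Emit:
apply_moves(targets="0 0 -0.08 0 0 0 1;0 0 -0.16 0 0 0 1;0 0 -0.23 0 0 0 1;0 0 -0.28 0 0 0 1;0 0 -0.28 0 0 0 1")

```text
time: 6.1
tool_pos: [499.0, -186.2, 108.3]
tcp_rot: [-180.0, -0.1, -20.5]
ft_force: [0.2, 1.4, 6.0]
finger_gap: 15.6
```

Emit:
apply_moves(targets="0 0 0 0 0 0 5;0 0 0 0 0 0 5;0 0 0 0 0 0 6;0 0 0 0 0 0 6;0 0 0 0 0 0 6")

```text
time: 6.6
tool_pos: [497.9, -186.0, 106.8]
tcp_rot: [-180.0, 0.0, -20.6]
ft_force: [0.3, 0.5, 0.6]
finger_gap: 59.9
```

Emit:
apply_moves(targets="0 0 0 0 0 -3 6;0 0 0 0 0 -6 6;0 0 0 0 0 -9 6;0 0 0 0 0 -11 6;0 0 0 0 0 -11 6")

```text
time: 7.1
tool_pos: [499.8, -186.9, 220.9]
tcp_rot: [180.0, -0.4, -20.6]
ft_force: [0.3, 0.7, -0.4]
finger_gap: 60.3
```

```bash
python3 - <<'E'
from h import *
C=np.array([498.5,-186.5])
for c in('scene','top'):
    im=snapshot(c); cv2.imwrite(f'pics/{c}3f.png',im[:,:,::-1])
    a=im[130:290,120:320] if c=='scene' else im[150:270,250:390]
    cv2.imwrite(f'pics/{c}3.png',cv2.resize(a[:,:,::-1],(390,312),interpolation=3))
    for q,z in (('long_barrel_mid',63.5),('long_barrel_front',63.5),('short_barrel_mid',63.5),('thin_barrel_mid',60)):
        for r in place_of(c,q)[:3]:
            p=atz(c,r['at'],z)[:2];d=p-C;print(c,q,r['at'],round(r['confidence'],2),p.round(1),np.hypot(*d).round(1),np.degrees(np.arctan2(d[1],d[0])).round(1))
a=np.hstack([cv2.imread('pics/scene3.png'),cv2.imread('pics/top3.png')]);cv2.imwrite('pics/c3.png',a)
plan([498,-186,106],-80.2,1)
E
```

```text
scene long_barrel_mid [227.2, 228.9] 0.82 [ 583.7 -109.1] 115.1 42.3
scene long_barrel_mid [255.9, 328.2] 0.2 [787.9 118.8] 420.7 46.5
scene short_barrel_mid [209.1, 227.5] 0.78 [491.1 -90.7] 96.0 94.4
scene short_barrel_mid [184.0, 266.2] 0.71 [382.6  78.7] 289.4 113.6
scene short_barrel_mid [196.1, 287.3] 0.65 [478.9 121.8] 308.9 93.6
scene thin_barrel_mid [191.5, 205.8] 0.57 [ 360.5 -136.8] 146.7 160.2
top long_barrel_mid [184.8, 290.8] 0.79 [ 586.4 -110.8] 116.1 40.7
top long_barrel_mid [175.8, 144.8] 0.59 [620.9 357.2] 557.3 77.3
top long_barrel_front [175.2, 277.6] 0.74 [617.9 -69.3] 167.2 44.5
top short_barrel_mid [220.3, 280.4] 0.72 [474. -76.] 113.2 102.5
top short_barrel_mid [268.8, 219.4] 0.69 [325.  115.8] 348.6 119.9
top short_barrel_mid [243.3, 208.0] 0.5 [403.9 151.9] 351.3 105.6
top thin_barrel_mid [246.5, 304.9] 0.69 [ 391.8 -151.2] 112.4 161.7
now [ 497.7 -185.9  216.2] [-1.7999e+02  7.0000e-02 -2.0630e+01] 7.6 60.1 [-0.6  1.1 -0.2]
0 0 1.040 0.03 0.00 11.02
```

View pics/c3.png

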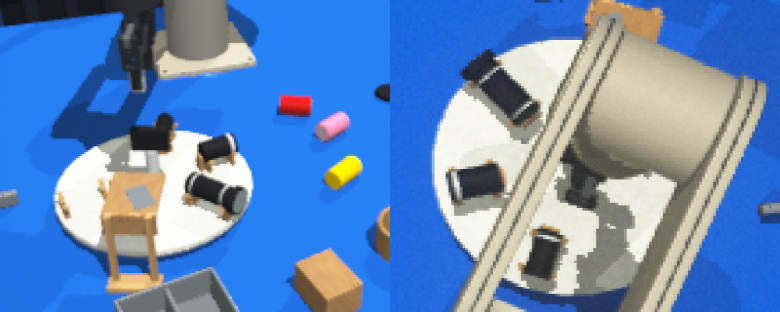

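The carousel is turned and the long barrel is out in the open. Three estimates agree on a middle of about (584, −110) and an axis of about 41.5°.

```bash
python3 - <<'E'
from h import *
a=plan([584.4,-109.8,140],-48.5,1)
E
```

```text
now [ 497.7 -185.9  216.2] [-1.7999e+02  7.0000e-02 -2.0630e+01] 7.6 60.1 [-0.6  1.1 -0.2]
0 0 0.486 5.44 -10.17 7.62
```

Emit:
apply_moves(targets="0 0 0.15 2 -3.8 1 6.5;0 0 0.3 4 -7.5 4 6.5;0 0 0.42 5.44 -10.17 7 6.5;0 0 0.486 5.44 -10.17 7.62 6.5;0 0 0.486 5.44 -10.17 7.62 6.5")

```text
time: 8.1
tool_pos: [583.5, -108.7, 137.8]
tcp_rot: [179.8, 0.2, -48.4]
ft_force: [-0.8, 0.3, -0.8]
finger_gap: 65.3
```

```bash
python3 - <<'E'
from h import *
for c in('scene','top'):
    im=snapshot(c); cv2.imwrite(f'pics/{c}4f.png',im[:,:,::-1])
    a=im[150:270,170:320] if c=='scene' else im[150:270,250:400]
    cv2.imwrite(f'pics/{c}4.png',cv2.resize(a[:,:,::-1],(390,312),interpolation=3))
a=np.hstack([cv2.imread('pics/scene4.png'),cv2.imread('pics/top4.png')]);cv2.imwrite('pics/c4.png',a)
plan([584.4,-109.8,44.5],-48.5,1)
for c in('scene','top'): print(c,proj(c,[584.4,-109.8,63.5]),proj(c,sense()['tool_pos']))
E
```

```text
now [ 584.7 -110.2  140.9] [ 1.7999e+02 -1.0000e-02 -4.8350e+01] 8.2 64.8 [-0.4 -0.4  0.1]
0 0 0.003 -0.05 -0.00 9.64
scene [227.38748245 228.72248056] [206.46066068 227.51053757]
top [185.44118121 290.50549021] [181.62715472 292.06831476]
```

View pics/c4.png

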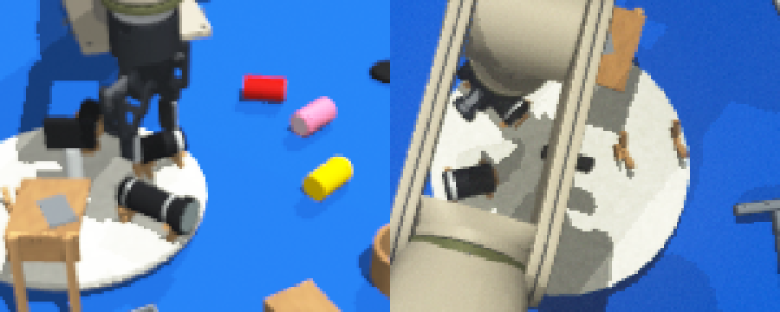

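The projected middle falls on the barrel in the picture (crop 152,201), with the fingers straddling it. Descend and grip.

Emit:
apply_moves(targets="0 0 0 0 0 4 6.5;0 0 0 0 0 7 6.5;0 0 0 0 0 8.6 6.5;0 0 0 0 0 9.6 6.5;0 0 0 0 0 9.6 6.5")

```text
time: 8.7
tool_pos: [584.4, -110.3, 44.5]
tcp_rot: [180.0, 0.0, -48.5]
ft_force: [-0.7, 0.1, 0.2]
finger_gap: 65.0
```

Emit:
apply_moves(targets="0 0 0 0 0 0 4.5;0 0 0 0 0 0 3.5;0 0 0 0 0 0 3;0 0 0 0 0 0 2.5;0 0 0 0 0 0 2.5", force=60)

```text
time: 9.2
tool_pos: [586.1, -110.2, 47.0]
tcp_rot: [-179.9, -0.1, -48.5]
ft_force: [-1.2, 0.4, 4.4]
finger_gap: 34.6
```

Emit:
apply_moves(targets="0 0 0 0 0 -1 2.5;0 0 0 0 0 -3 2.5;0 0 0 0 0 -6 2.5;0 0 0 0 0 -9 2.5;0 0 0 0 0 -12 2.5")

```text
time: 9.7
tool_pos: [584.8, -110.0, 167.0]
tcp_rot: [-180.0, -0.0, -48.5]
ft_force: [0.8, -0.0, -2.1]
finger_gap: 34.6
```

Emit:
apply_moves(targets="0 0 0 0 0 -2 2.5;0 0 0 0 0 -3 2.5;0 0 0 0 0 -3 2.5;0 0 0 0 0 -3 2.5;0 0 0 0 0 -3 2.5")

```text
time: 10.2
tool_pos: [583.7, -109.7, 192.8]
tcp_rot: [179.9, 0.1, -48.5]
ft_force: [0.4, -0.4, -1.9]
finger_gap: 34.7
```

```bash
python3 - <<'E'
from h import *
im=snapshot('scene'); cv2.imwrite('pics/l5.png',cv2.resize(im[90:270,130:370,::-1],None,fx=2.5,fy=2.5,interpolation=3))
plan([597,250,192],7,2)
print(place_of('scene','long_barrel_mid')[:2],place_of('scene','long_barrel_front')[:2])
p=sense()['tool_pos']; print(proj('scene',[p[0],p[1],p[2]+19]))
E
```

```text
now [ 583.7 -109.7  192.8] [ 1.799e+02  1.400e-01 -4.847e+01] 10.25 34.2 [ 0.5  0.1 -1.6]
0 0 -0.484 -13.03 -12.42 0.04
0 0 -0.484 -5.75 -17.06 0.04
[{'at': [188.3, 228.6], 'confidence': 0.56}] [{'at': [189.0, 242.3], 'confidence': 0.67}]
[185.45363733 226.50257737]
```

View pics/l5.png

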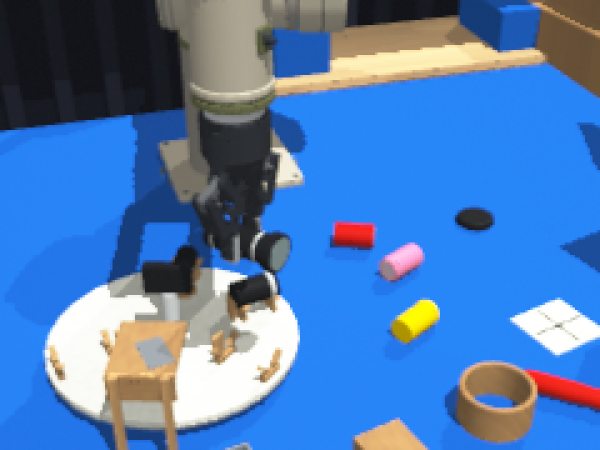

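The barrel is held, with its front at crop (272,250), and the cradle is empty. Move toward the camera.

Emit:
apply_moves(targets="0 0 -0.05 -1.3 -1.24 0 2.5;0 0 -0.15 -4.2 -4 0 2.5;0 0 -0.27 -7.4 -7.1 0 2.5;0 0 -0.38 -10.5 -10 0 2.5;0 0 -0.484 -13.03 -12.42 0 2.5")

```text
time: 10.85
tool_pos: [590.7, 73.1, 194.4]
tcp_rot: [-180.0, 0.0, -20.3]
ft_force: [0.8, -0.4, -0.7]
finger_gap: 34.4
```

Emit:
apply_moves(targets="0 0 -0.13 -1.5 -4.5 0 2.5;0 0 -0.25 -3 -9 0 2.5;0 0 -0.38 -4.5 -13.3 0 2.5;0 0 -0.45 -5.4 -16 0 2.5;0 0 -0.484 -5.75 -17.06 0 2.5")

```text
time: 11.35
tool_pos: [596.7, 253.9, 194.1]
tcp_rot: [-179.9, 0.0, 7.4]
ft_force: [-0.3, -0.9, -2.1]
finger_gap: 34.3
```

```bash
python3 - <<'E'
from h import *
im=snapshot('scene'); cv2.imwrite('pics/s6.png',im[:,:,::-1]);im=snapshot('top'); cv2.imwrite('pics/t6.png',im[:,:,::-1])
plan([597,317,181],14.2,1)
for q,z in (('long_barrel_mid',211),('long_barrel_front',211),('camera',0),('focus',200)):
  for c in ('scene','top'):
    print(q,c,[(np.round(r['at']),round(r['confidence'],2),atz(c,r['at'],z).round(0)) for r in place_of(c,q)[:2]])
E
```

```text
now [597.2 251.8 194.1] [-1.8e+02  5.0e-02  7.2e+00] 11.45 34.5 [ 0.4 -1.3 -2.4]
0 0 -0.122 0.80 -6.47 1.31
long_barrel_mid scene [(array([166., 343.]), 0.52, array([583., 256., 211.]))]
long_barrel_mid top [(array([175., 162.]), 0.49, array([598., 267., 211.])), (array([246., 304.]), 0.45, array([ 393., -135.,  211.]))]
long_barrel_front scene [(array([162., 359.]), 0.81, array([576., 317., 211.]))]
long_barrel_front top [(array([178., 149.]), 0.48, array([588., 306., 211.]))]
camera scene [(array([209., 386.]), 0.55, array([575., 462.,   0.]))]
camera top []
focus scene [(array([285., 286.]), 0.5, array([968., -81., 200.]))]
focus top [(array([176., 147.]), 0.91, array([596., 314., 200.])), (array([129., 254.]), 0.43, array([734.,   1., 200.]))]
```

Emit:
apply_moves(targets="0 0 -0.03 0.2 -1.5 0.3 2.5;0 0 -0.06 0.4 -3.2 0.6 2.5;0 0 -0.09 0.6 -4.9 0.9 2.5;0 0 -0.11 0.7 -6 1.1 2.5;0 0 -0.12 0.75 -6.4 1.2 2.5")

```text
time: 12.35
tool_pos: [596.9, 316.4, 181.9]
tcp_rot: [-180.0, 0.1, 14.1]
ft_force: [-0.1, -0.9, -1.2]
finger_gap: 34.1
```

Emit:
apply_moves(targets="0 0 0 0 0 0 2.5;0 0 0 0 0 0 2.5;0 0 0 0 0 0 2.5;0 0 0 0 0 0 2.5;0 0 0 0 0 0 2.5")

```text
time: 12.85
tool_pos: [597.8, 313.8, 182.9]
tcp_rot: [180.0, -0.0, 13.8]
ft_force: [0.1, -0.3, -2.4]
finger_gap: 34.3
```

```bash
python3 - <<'E'
from h import *
im={c:snapshot(c) for c in('scene','top')}
a=cv2.resize(im['scene'][110:260,300:480,::-1],(390,325),interpolation=3);b=cv2.resize(im['top'][120:250,70:226,::-1],(390,325),interpolation=3)
cv2.imwrite('pics/f7.png',np.hstack([a,b]))
cv2.imwrite('pics/w7.png',im['scene'][:,:,::-1])
plan([597,316.5,182],14.2,1)
for q,z in (('long_barrel_mid',200),('long_barrel_front',200)):
  for c in ('scene','top'):
    print(q,c,[(np.round(r['at']),round(r['confidence'],2),atz(c,r['at'],z).round(0)) for r in place_of(c,q)[:2]])
u=np.array([np.cos(np.radians(104.2)),np.sin(np.radians(104.2)),0]);F=np.array([597,316.5,200])
for c in im: print(c,'front pred',proj(c,F+52*u).round(0),'mid',proj(c,F).round(0),'cam face',proj(c,F+150*u).round(0))
E
```

```text
now [597.7 314.  182.8] [-1.800e+02 -1.000e-02  1.384e+01] 12.95 34.0 [-0.6 -0.  -0.8]
0 0 -0.006 -0.01 -0.26 0.08
long_barrel_mid scene [(array([255., 326.]), 0.62, array([913.,  33., 200.])), (array([168., 361.]), 0.54, array([590., 316., 200.]))]
long_barrel_mid top [(array([180., 144.]), 0.43, array([586., 321., 200.]))]
long_barrel_front scene [(array([163., 373.]), 0.69, array([576., 369., 200.])), (array([178., 319.]), 0.37, array([607., 166., 200.]))]
long_barrel_front top [(array([181., 128.]), 0.47, array([584., 369., 200.]))]
scene front pred [165. 374.] mid [169. 362.] cam face [157. 395.]
top front pred [181. 129.] mid [176. 146.] cam face [189.  96.]
```

View pics/f7.png

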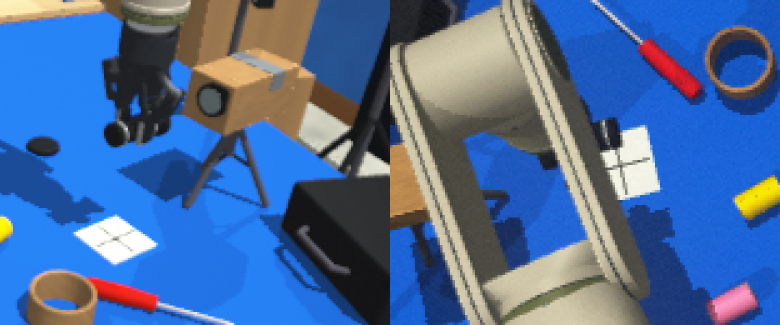

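View pics/w7.png

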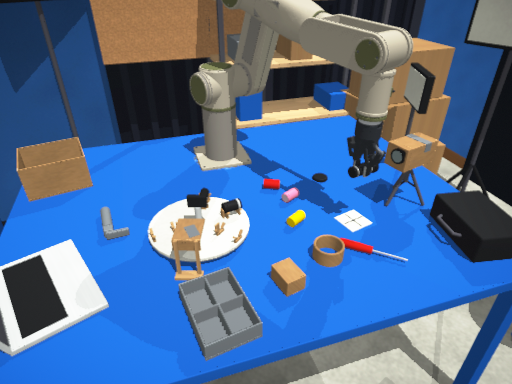

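The camera lens shows at (397,156), against (395,157) predicted from my focus and yaw. The rear end of the barrel faces away from it, as wanted. I'll check it is still, then hand in.

```bash
python3 - <<'E'
from h import *
snapshot('scene'); s=sense(); print(s['tool_pos'],s['tcp_rot'],np.abs(s['qd']).max(),s['finger_gap'])
print(hand_in())
E
```

```text
[597.61967007 314.21850411 182.66322314] [1.79999291e+02 1.94393787e-03 1.38646461e+01] 0.1114352351057248 34.5170937976104
the job is handed in; nothing more can be done
None
```

I turned the carousel one click counter-clockwise by its knob, lifted the long barrel out and handed in with it held still in front of the inspection camera. `hand_in()` gives no verdict, so the result rests on the checks below.

- **Carousel:** I turned the tool about 60°. Afterwards the picture showed the long barrel clear of the hood, with the short and thin barrels in their cradles. The last picture showed the other two barrels and the bystanders undisturbed. The joint angle itself was not read.
- **Barrel position:** the TCP was at (598, 314, 183) mm, which puts the barrel middle about 200 mm high. That is within about 3 mm of the focus point I measured from the card, (597, 316.5). The barrel axis points at about 104°, close to the card's direction, with the front end towards the camera.
- **Camera:** its lens showed at pixel (397, 156), against (395, 157) predicted from my focus point and yaw.
- **Hold:** the finger gap was steady at 34.5 mm, and joint speeds were below 0.12°/s. The gap reads a little under the tube's 36 mm; it also read 15.4–15.6 mm on the 16 mm knob.
- **Disagreement:** at the end the top camera's network put the barrel middle about 11 mm off in x, with confidence only 0.43. The arm hides the barrel there, so I went by the scene camera and the tool pose. The scene camera's own top hit for the middle was on the tape roll, so I used its second one.

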